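# Put the red scraper back in its slotted block

### The arm

A 7-joint arm with a two-finger parallel gripper is mounted at the origin on a cart in front of the work surface, level with it; the furniture and walls round the work are solid. World frame = base frame: x ahead of the robot, y to its left, z up, the work surface at z = 0. Lengths are in m, angles in rad, forces in N, time in s.
With the tool pointing down it reaches from about 0.4 to 0.85 m from the base axis. Payload 4.5 kg.
Tool frame: the origin (TCP) lies between the finger pads; the fingertips stand r.tcp_to_tips ahead of it and the grasp point (between the pads) lies 8 mm behind it (r.tcp_to_tips is the distance from the TCP to the fingertips, in m); z points along the fingers, y is the line along which they close (so a half turn about z gives the same grasp; the last joint's range is limited). The gripper opens to 85 mm and grips with 20 to 120 N. Pads are 22 mm wide; open, the fingers measure 114 mm over their backs; the gripper's body (76 mm by 85 mm) begins 54 mm behind the grasp point. The pads swing forward as they close: fully open they stand 13 mm farther back than shut.
Start: joints at [-1.215, 0.689, -0.195, 1.565, 0.157, 0.902, -0.215], TCP at [0.198, 0.593, 0.242] pointing down, gripper open.
Joint ranges: [-3.01, 3.01], [-0.46, 2.08], [-1.47, 1.51], [0.13, 2.56], [-1, 4.14], [0.04, 2.09], [-2.66, 2.66]. Speed limits (rad/s): [2.57, 2.57, 3.14, 3.14, 3.14, 3.14, 3.14].

### API

Orientations are given as a rotation vector (axis times angle).
In Python, from bench import sensors, viewer, ticket, nets, r gives the robot as it stands. The module is installed in compiled form; this text tells all that it offers.
- The arm moves only by the shell command python3 -m handwheel 'ROWS' [FORCE]. ROWS is JSON, a list of rows, each a list of 7 numbers: the shift along the world's x, y, z in mm, then the turn, a rotation vector about the world's x, y, z in rad, then the closure in counts, from 0 (fully open) to 255 (shut). In form: [[x, y, z, wx, wy, wz, grip], ...]. A call has 1 to 10 rows; each row shifts and turns the commanded pose from where the row before left it; what a row does not reach is not made up. A row lasts 1/12 s, in which the tool goes at most 41.7 mm and 7.16 degrees, less where a joint would pass 70% of its speed; a pose out of reach is approached as far as the arm can. A call is refused whole if a number of a shift passes 41.7 or a number of a turn 0.125, either way. A call with a gripper value outside its range is refused whole. The fingers move at their own pace and stop on an object; FORCE is the grip in N (left out, the last holds). Time passes only in rows, so rows that do not move let the fingers close. It gives the time, the measured TCP pose, the force, the opening and the grip force at its end, in the units of the state.
- sensors.get_obs(): the state, without advancing time (a new reading comes with each control period).
- viewer.snapshot(name): name is "scene" or "top" or "wrist"; returns the picture (480x640x3 uint8, red, green, blue); there is no depth.
- viewer.camera_model(name): a dict with "fx", "fy", "cx", "cy" (pixels), "R" (3x3) and "t" (3): a world point X has camera coordinates R X + t; the wrist camera has in their place "hand_eye" (4x4, takes a point from camera to tool coordinates, whose origin is the TCP and whose axes are the flange's). Camera axes: x right, y down, z forward; pixel columns grow to the right and rows downward; lengths in m; the calibration is good to about 2 mm. A picture is of the moment at which its call begins: read the wrist's pose just before it. camera_model takes no time and is no camera call.
- ticket.close_job(): hands the job in; it is judged then, once.
Trained networks look in the newest picture that a camera, given by its name, has taken for a name from the list of things; names that differ only in an ending like _2 or _b are one class to them, and where a whole thing is asked for, a point or a joint stands for the part that bears it (a point fixed in the world has none). Each returns a list of dicts, best first, with "p" (0 to 1); they miss things now and then, are a little off and sometimes report something else, mostly with a low value. They report only what shows in the picture. A call takes as long as a camera call.
- nets.silhouettes(camera, target): "mask" (480x640 bool, what is visible of it) and "rect" ([left, top, width, height] in pixels, round what is visible of it).
- nets.pinpoint(camera, target): "uv" ([column, row] in pixels: a listed point, or the origin of a listed thing).
The state is a dict: "t": time; "joints": joint angles; "dq": joint speeds; "tau": joint torques, N m; "ee_pos": TCP position; "ee_rot": TCP orientation; "force": force on the tool from outside, world axes, zero at the start; "torque": the same for the moment, N m; "grip_width": finger opening in m; "gripper_force": force on a finger pad.
Only numpy, scipy, OpenCV 4.12 (cv2) and the standard library are available. Lean on these libraries where they do the work, as an engineer would, in place of code of your own. Each camera call takes 0.05 s, during which the arm holds its last target. There are 200 camera calls.

### The job

Take the red-handled scraper off its drying stand and put it away in the brown wooden slotted block: slide the blade, edge first, down into the slot until it stands on the slot's bottom, and only then let go. Leave the black-handled scraper on its own stand.

Things in the scene. Friction and masses are not known exactly. Their poses are not given: they have to be found in the camera images.
- scraper_red: Red-handled scraper, upright: steel blade 80 mm wide (y), 4 mm thick (x), with a bar handle along its top: 92 mm long (y), 20 mm thick (x), 22 mm high, centre 101 mm above the blade's lower edge. 112 mm tall, 0.12 kg. Origin: middle of the blade's lower edge; z up to the handle. A half turn about z looks the same. Grip the handle across its thickness from above.
- stand_red: Low pale wooden drying stand under the red scraper, fixed, 56 (x) x 100 (y) x 30 mm high; origin: centre of its underside, on the table. A groove along its y, 6 mm wide, floor 10 mm above the table, holds the lowest 20 mm of the blade (handle centre so 111 mm above the table). The scraper lifts straight up out of it.
- scraper_black: The same scraper with a black handle, upright in an identical stand of its own; same size and frame. Which of the two stands to the left varies. Leave it where it is.
- holder_slot (a point): Middle of the floor of the slot in the brown wooden block (fixed, 70 x 134 x 73 mm high), 8 mm above the table. The slot, open above, is 110 mm long (y) and 15 mm wide (x) up to 50 mm above its floor, then flares to 33 mm at the mouth, 65 mm above its floor; z up. Blade y goes along slot y, either way round. Home, the handle clears the block by 25 mm; let go, it may lean a little.

How it is judged:
On the way:
1. the red scraper's blade is down in the slot, its lower edge within 25 mm of the slot's floor, while the gripper still holds it (x of scraper_red in the frame of holder_slot between -0.015 and 0.015 m and y of scraper_red in the frame of holder_slot between -0.025 and 0.025 m and z of scraper_red in the frame of holder_slot below 0.025 m and contact force between scraper_red and the fingers above 0.5 N), for 0.05 s.
At the end, for the whole second after the job is handed in: The red scraper stands in the slot of the block: lower edge within 12 mm of the slot's floor, within 15 mm across and 25 mm along of its middle, blade along the slot within 15 degrees, handle up within 23 degrees of upright, at rest; the black scraper is within 20 mm of where it stood (x of scraper_red in the frame of holder_slot between -0.015 and 0.015 m and y of scraper_red in the frame of holder_slot between -0.025 and 0.025 m and z of scraper_red in the frame of holder_slot below 0.012 m and angle between the y axis of scraper_red and the y axis of holder_slot, either way round below 0.26 rad and angle between scraper_red's own z axis and vertical below 0.4 rad and linear speed of scraper_red below 0.03 m/s and distance of scraper_black from where it was at the start of the episode below 0.02 m); the robot touches nothing.
It fails at once if the black-handled scraper is moved from its place by more than 30 mm (distance of scraper_black from where it was at the start of the episode above 0.03 m).
It also fails if it takes over 42 s, if anything falls off the work surface, if the arm or the gripper's body presses on something with over 40 N, if the wrist force passes 120 N, or if a joint passes its speed limit or range.

## Working session

There is one attempt and no reset: what is moved stays moved. The work goes in short steps, Python scripts to look and compute and a shell command to move; the robot and the scene stay as the last step left them, time stands still between calls to the robot, and variables do not carry over. Pictures are saved under pics/ and viewed, at most 10 in all, crops included, and the job is handed in when it is done.

```bash
mkdir -p pics; cat > h.py <<'E'
import numpy as np, cv2
from bench import sensors, viewer, ticket, nets, r
def snap(n,f):
    im=viewer.snapshot(n); cv2.imwrite('pics/'+f,im[:,:,::-1]); return im
def ray(cam,uv):
    m=viewer.camera_model(cam); R=np.array(m['R']);t=np.array(m['t'])
    d=R.T@np.array([(uv[0]-m['cx'])/m['fx'],(uv[1]-m['cy'])/m['fy'],1]); return -R.T@t,d
def at(cam,uv,z):
    o,d=ray(cam,uv); return o+d*(z-o[2])/d[2]
def proj(cam,X):
    m=viewer.camera_model(cam); c=np.array(m['R'])@X+np.array(m['t']); return c[0]/c[2]*m['fx']+m['cx'],c[1]/c[2]*m['fy']+m['cy']
E
python3 - <<'E'
from h import *
np.set_printoptions(precision=4,suppress=True)
o=sensors.get_obs();print(o['ee_pos'],o['ee_rot'],o['grip_width'],r.tcp_to_tips)
for c in('scene','top'):
    im=snap(c,c+'0.png'); print(c,ray(c,(320,240)))
    for n in('scraper_red','stand_red','scraper_black','holder_slot'):
        for p in nets.pinpoint(c,n)[:2]: print(n,'pt',p['p'],p['uv'],at(c,p['uv'],{'s':0.01,'h':.008}[n[0]]))
        for p in nets.silhouettes(c,n)[:2]:
            print(n,'rect',p['p'],p['rect'],cv2.minAreaRect(np.argwhere(p['mask'])[:,::-1].astype(np.float32)))
E
```

```text
[0.1975 0.5923 0.2415] [-0.5032 -3.1009  0.003 ] 0.08537523291760525 0.011
scene (array([0.028 , 0.536 , 0.4927]), array([ 0.6261, -0.5992, -0.4992]))
scraper_red pt 0.61 [368.9, 209.4] [ 0.6528 -0.2038  0.01  ]
scraper_red rect 0.82 [352.3, 153.4, 35.4, 50.6] ((372.89837646484375, 177.91578674316406), (49.532798767089844, 38.331912994384766), 84.64418029785156)
stand_red rect 0.71 [342.5, 192.3, 57.8, 29.1] ((370.111083984375, 208.28855895996094), (25.126876831054688, 52.73777770996094), 80.83765411376953)
scraper_black pt 0.96 [290.2, 334.5] [0.4707 0.173  0.01  ]
scraper_black rect 0.78 [255.0, 263.6, 67.9, 64.4] ((292.16302490234375, 293.3800048828125), (59.09288024902344, 69.86764526367188), 81.52884674072266)
holder_slot pt 0.71 [246.9, 259.6] [0.6775 0.0932 0.008 ]
holder_slot rect 0.61 [202.9, 213.8, 90.6, 72.7] ((247.24298095703125, 247.76358032226562), (57.7386360168457, 90.26805114746094), 72.34988403320312)
top (array([ 0.3848, -0.0363,  1.0416]), array([ 0.1968,  0.017 , -0.9805]))
scraper_red pt 0.69 [415.7, 205.6] [ 0.6558 -0.2136  0.01  ]
scraper_red rect 0.93 [396.7, 184.7, 51.9, 23.1] ((421.58636474609375, 195.23707580566406), (52.72426223754883, 19.802833557128906), 1.7899105548858643)
stand_red pt 0.59 [411.4, 206.9] [ 0.6534 -0.2048  0.01  ]
stand_red rect 0.71 [386.1, 188.9, 56.8, 35.1] ((414.2661437988281, 206.209228515625), (52.25275802612305, 28.23423957824707), 3.1798300743103027)
scraper_black pt 0.69 [227.7, 306.1] [0.4672 0.1651 0.01  ]
scraper_black rect 0.78 [190.0, 285.1, 53.0, 34.1] ((215.31532287597656, 301.18255615234375), (57.300331115722656, 12.935846328735352), 30.068584442138672)
holder_slot pt 0.8 [263.0, 206.6] [0.6653 0.095  0.008 ]
holder_slot rect 0.81 [220.0, 178.3, 77.4, 46.8] ((259.5360107421875, 200.552001953125), (73.34303283691406, 41.50141906738281), 10.304845809936523)
```

View pics/top0.png

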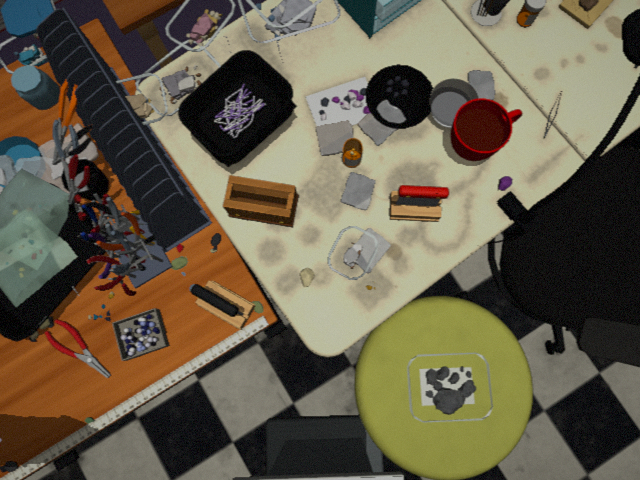

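View pics/scene0.png

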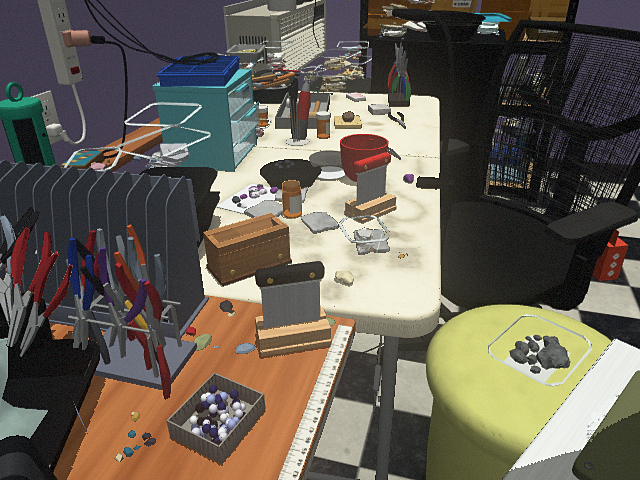

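Top: red handle at (423,192) on its stand (415,206), brown block at (260,201), black scraper at (222,303). The scene picture agrees: red scraper at (370,180), block at (247,250), black at (290,300). Next I compute the yaws and a better handle position.

```bash
python3 - <<'E'
from h import *
np.set_printoptions(precision=4,suppress=True)
from scipy.spatial.transform import Rotation as Ro
print(Ro.from_rotvec(sensors.get_obs()['ee_rot']).as_matrix())
im=cv2.imread('pics/top0.png').astype(int)
b,g,rr=im[...,0],im[...,1],im[...,2]
m=(rr>90)&(g<60)&(b<60); w=np.zeros_like(m); w[178:215,385:460]=1; m&=w
p=np.argwhere(m)[:,::-1].astype(np.float32); rc=cv2.minAreaRect(p); print(len(p),rc)
bx=cv2.boxPoints(rc); W=np.array([at('top',u,.115)for u in bx]); print(W, W.mean(0))
W=W[:,:2]; e=max([(W[1]-W[0]),(W[2]-W[1])],key=np.linalg.norm); print('handle',np.linalg.norm(e),np.degrees(np.arctan2(e[1],e[0])))
# block: top rim, crops
for nm,c,(x,y,ww,hh) in(('blk','top',(210,165,100,70)),('blks','scene',(190,200,120,90))):
    cv2.imwrite(f'pics/{nm}.png',cv2.resize(cv2.imread(f'pics/{c}0.png')[y:y+hh,x:x+ww],None,fx=5,fy=5,interpolation=cv2.INTER_CUBIC))
cv2.imwrite('pics/both.png',np.vstack([cv2.imread('pics/blk.png'),cv2.resize(cv2.imread('pics/blks.png'),(320,240))[:, :].copy() if 0 else np.zeros((0,500,3),np.uint8)]))
E
```

```text
[[-0.9487  0.3163  0.    ]
 [ 0.3163  0.9487  0.0001]
 [ 0.      0.0001 -1.    ]]
464 ((423.11224365234375, 190.75563049316406), (50.037498474121094, 9.687897682189941), 2.8624050617218018)
[[ 0.6505 -0.1646  0.115 ]
 [ 0.6688 -0.1666  0.115 ]
 [ 0.6608 -0.2574  0.115 ]
 [ 0.6425 -0.2551  0.115 ]] [ 0.6557 -0.2109  0.115 ]
handle 0.09116418930651882 -95.07395094651551
```

View pics/blk.png

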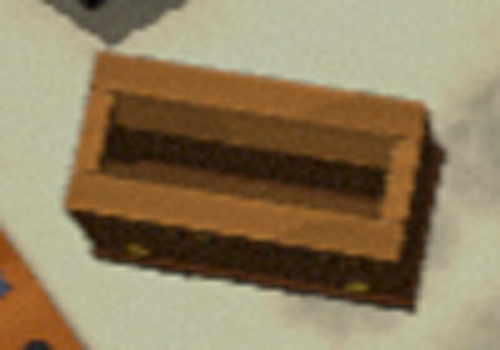

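The rim corners of the block (crop px) are (97,52), (427,103), (403,262) and (68,210).

```bash
python3 - <<'E'
from h import *
np.set_printoptions(precision=4,suppress=True)
W=np.array([at('top',np.array(u)/5-.4+[210,165],.073) for u in((97,52),(427,103),(403,262),(68,210))])
print(W,W.mean(0)); 
for a,b in((0,1),(3,2),(0,3),(1,2)):
    e=W[b]-W[a];print(np.linalg.norm(e),np.degrees(np.arctan2(e[1],e[0])))
E
```

```text
[[0.7129 0.1516 0.073 ]
 [0.6878 0.0251 0.073 ]
 [0.6255 0.0355 0.073 ]
 [0.6504 0.1623 0.073 ]] [0.6692 0.0936 0.073 ]
0.12896142987517772 -101.20739157613735
0.1292742324926022 -101.10497821686195
0.0633837651408319 170.24357111404404
0.06316148571959816 170.53235487919864
```

```bash
python3 -m handwheel '[[0,0,40,0,0,0,0],[0,0,40,0,0,0,0],[0,0,40,0,0,0,0],[0,0,20,0,0,0,0]]' 60
```

```text
t: 1.23
ee_pos: [0.1979, 0.5947, 0.3878]
ee_rot: [0.504, 3.1, 0.013]
force: [-0.7, 0.2, 0.5]
grip_width: 0.0851
gripper_force: 0.0
```

```bash
python3 -m handwheel '[[25,-31,0,0,0,-0.084,0],[25,-31,0,0,0,-0.084,0],[25,-31,0,0,0,-0.084,0],[25,-31,0,0,0,-0.084,0],[25,-31,0,0,0,-0.084,0],[25,-31,0,0,0,-0.084,0],[25,-31,0,0,0,-0.084,0],[25,-31,0,0,0,-0.084,0]]'; python3 -m handwheel '[[25,-31,0,0,0,-0.084,0],[25,-31,0,0,0,-0.084,0],[25,-31,0,0,0,-0.084,0],[25,-31,0,0,0,-0.084,0],[25,-31,0,0,0,-0.084,0],[25,-31,0,0,0,-0.084,0],[25,-31,0,0,0,-0.084,0],[25,-31,0,0,0,-0.084,0],[0,0,0,0,0,0,0],[0,0,0,0,0,0,0]]'
cat >> h.py <<'E'
from scipy.spatial.transform import Rotation as Ro
def wsnap(f):
    o=sensors.get_obs(); im=snap('wrist',f); T=np.eye(4);T[:3,:3]=Ro.from_rotvec(o['ee_rot']).as_matrix();T[:3,3]=o['ee_pos']
    m=viewer.camera_model('wrist'); return im,T@np.array(m['hand_eye']),m
def wat(T,m,uv,z):
    d=T[:3,:3]@np.array([(uv[0]-m['cx'])/m['fx'],(uv[1]-m['cy'])/m['fy'],1]); o=T[:3,3]; return o+d*(z-o[2])/d[2]
E
python3 - <<'E'
from h import *
np.set_printoptions(precision=4,suppress=True)
im,T,m=wsnap('w1.png'); np.savez('w1.npz',T=T); print(T)
for p in nets.pinpoint('wrist','holder_slot')[:2]: print(p['p'],p['uv'],wat(T,m,p['uv'],.008))
o=sensors.get_obs();print(o['ee_pos'],Ro.from_rotvec(o['ee_rot']).as_matrix(),o['joints'])
E
```

```text
t: 1.9
ee_pos: [0.3985, 0.3432, 0.3826]
ee_rot: [1.503, 2.759, 0.001]
force: [0.4, 1.1, 0.4]
grip_width: 0.0851
gripper_force: 0.0
t: 2.73
ee_pos: [0.5986, 0.094, 0.382]
ee_rot: [2.329, 2.107, -0.001]
force: [-0.3, -0.9, 0.2]
grip_width: 0.0858
gripper_force: 0.0
[[ 0.995  -0.0945 -0.0315  0.6076]
 [-0.0997 -0.9457 -0.3094  0.1729]
 [-0.0006  0.311  -0.9504  0.5134]
 [ 0.      0.      0.      1.    ]]
0.81 [386.9, 171.1] [0.6719 0.0934 0.008 ]
[0.5971 0.0981 0.3821] [[ 0.0931  0.9957 -0.0009]
 [ 0.9957 -0.0931  0.0012]
 [ 0.0011 -0.001  -1.    ]] [-0.3551  0.5354  0.2083  1.4331 -0.1155  1.1857 -0.2249]
```

View pics/w1.png

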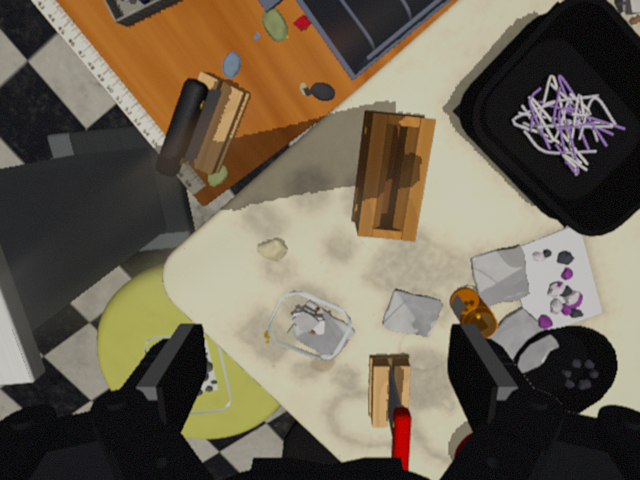

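The block's rim shows at about (372,112) to (416,240). The network's slot point (387,171) lies at (0.672, 0.093), which agrees with the top view. Red handle and stand are at (400,400). Now moving over the red scraper.

```bash
python3 -m handwheel '[[7,-38,-15,0,0,0,0],[7,-38,-15,0,0,0,0],[7,-38,-15,0,0,0,0],[7,-38,-15,0,0,0,0],[7,-38,-15,0,0,0,0],[7,-38,-15,0,0,0,0],[7,-38,-15,0,0,0,0],[8,-40,-15,0,0,0,0],[0,0,0,0,0,0,0],[0,0,0,0,0,0,0]]'
python3 - <<'E'
from h import *
np.set_printoptions(precision=4,suppress=True)
im,T,m=wsnap('w2.png')
a=im.astype(int); k=(a[...,0]>90)&(a[...,1]<60)&(a[...,2]<60)
n,l,s,c=cv2.connectedComponentsWithStats(k.astype(np.uint8)); 
for i in np.argsort(-s[1:,4])[:3]+1:
    p=np.argwhere(l==i)[:,::-1].astype(np.float32); rc=cv2.minAreaRect(p); W=np.array([wat(T,m,u,.111)for u in cv2.boxPoints(rc)]); print(s[i],rc); print(W,W.mean(0))
    e=max([(W[1]-W[0]),(W[2]-W[1])],key=np.linalg.norm); print(np.linalg.norm(e),np.degrees(np.arctan2(e[1],e[0])))
o=sensors.get_obs();print(o['ee_pos'],Ro.from_rotvec(o['ee_rot']).as_matrix())
E
```

```text
t: 3.67
ee_pos: [0.6533, -0.2087, 0.2616]
ee_rot: [-2.325, -2.11, 0.003]
force: [-0.4, 2.0, 1.0]
grip_width: 0.0853
gripper_force: 0.0
[ 318  171   29  125 3177] ((332.0, 233.0), (124.0, 28.0), 90.0)
[[ 0.6519 -0.1693  0.111 ]
 [ 0.6705 -0.1711  0.111 ]
 [ 0.663  -0.2613  0.111 ]
 [ 0.6426 -0.2594  0.111 ]] [ 0.657  -0.2153  0.111 ]
0.09056461054468085 -94.74298289418545
[ 457  296  121  100 1082] ((527.18505859375, 330.24005126953125), (121.08274841308594, 73.25672912597656), 37.746803283691406)
[[ 0.7439 -0.2915  0.111 ]
 [ 0.7759 -0.2479  0.111 ]
 [ 0.85   -0.3154  0.111 ]
 [ 0.8198 -0.3652  0.111 ]] [ 0.7974 -0.305   0.111 ]
0.10020617213463076 -42.31692253048496
[440 334  17  63 305] ((446.2964172363281, 365.654541015625), (62.50782012939453, 12.58951187133789), 83.45370483398438)
[[ 0.7285 -0.3012  0.111 ]
 [ 0.738  -0.3009  0.111 ]
 [ 0.7432 -0.3576  0.111 ]
 [ 0.7333 -0.3581  0.111 ]] [ 0.7357 -0.3295  0.111 ]
0.056994832147311984 -84.71682692818875
[ 0.6543 -0.2059  0.2625] [[ 0.0937  0.9956 -0.0006]
 [ 0.9956 -0.0937  0.0019]
 [ 0.0019 -0.0008 -1.    ]]
```

View pics/w2.png

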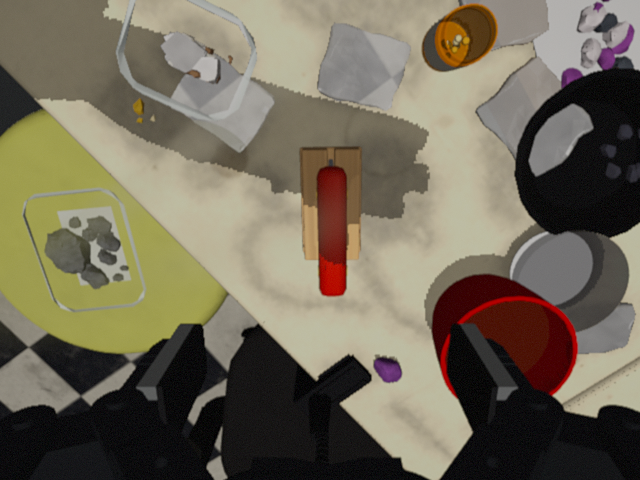

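The red handle is vertical in the image at (332,171–296), aligned with the tool; the mug is clear of the finger path. Descending.

```bash
python3 -m handwheel '[[2,-4,-30,0,0,0,0],[0,0,-35,0,0,0,0],[0,0,-35,0,0,0,0],[0,0,-35,0,0,0,0],[0,0,-25,0,0,0,0],[0,0,0,0,0,0,0],[0,0,0,0,0,0,0]]'
```

```text
t: 4.3
ee_pos: [0.6566, -0.2081, 0.1029]
ee_rot: [-2.319, -2.116, -0.001]
force: [-0.3, 0.0, 1.0]
grip_width: 0.0851
gripper_force: 0.0
```

```bash
python3 -m handwheel '[[0,-2,-2,0,0,0,255],[0,0,0,0,0,0,255],[0,0,0,0,0,0,255],[0,0,0,0,0,0,255],[0,0,0,0,0,0,255],[0,0,0,0,0,0,255],[0,0,0,0,0,0,255],[0,0,0,0,0,0,255]]' 60
```

```text
t: 4.97
ee_pos: [0.6569, -0.2137, 0.102]
ee_rot: [2.324, 2.112, 0.001]
force: [-0.2, 0.1, 5.1]
grip_width: 0.0193
gripper_force: 59.4
```

```bash
python3 -m handwheel '[[0,0,10,0,0,0,255],[0,0,20,0,0,0,255],[0,0,25,0,0,0,255],[0,0,30,0,0,0,255],[0,0,30,0,0,0,255],[0,0,15,0,0,0,255],[0,0,0,0,0,0,255]]' && python3 -m handwheel '[[1,10,0,0,0,-0.01,255],[1,25,0,0,0,-0.01,255],[1,35,0,0,0,-0.01,255],[1,35,0,0,0,-0.01,255],[2,35,0,0,0,-0.01,255],[2,35,0,0,0,-0.01,255],[2,35,0,0,0,-0.01,255],[1,35,0,0,0,-0.015,255],[1,35,0,0,0,-0.012,255],[1,26,0,0,0,-0.01,255]]' && python3 -m handwheel '[[0,0,0,0,0,0,255],[0,0,0,0,0,0,255],[0,0,0,0,0,0,255]]'
cat > look.py <<'E'
from h import *
import sys
np.set_printoptions(precision=4,suppress=True)
im,T,m=wsnap(sys.argv[1]+'w.png')
o=sensors.get_obs();R=Ro.from_rotvec(o['ee_rot']).as_matrix();print(o['ee_pos'],R[:,1],np.degrees(np.arctan2(R[1,1],R[0,1])),R[:,2])
for p in nets.pinpoint('wrist','holder_slot')[:1]: print('w',p['p'],p['uv'],wat(T,m,p['uv'],.008))
for p in nets.silhouettes('wrist','scraper_red')[:1]: print(p['rect'])
top=snap('top',sys.argv[1]+'t.png'); sc=snap('scene',sys.argv[1]+'s.png')
cr=lambda i,x,y:cv2.resize(i[y:y+150,x:x+200,::-1],None,fx=2,fy=2)
cv2.imwrite('pics/'+sys.argv[1]+'m.png',np.hstack([np.vstack([cr(top,160,100),cr(sc,150,140)]),cv2.resize(im[:,:,::-1],(400,300)).repeat(1,0) if 0 else np.vstack([cv2.resize(im[:,:,::-1],(400,300)),im[100:400,120:520,::-1]])]))
for n in('scraper_red','holder_slot'):
    for p in nets.pinpoint('scene',n)[:1]: print('s',n,p['p'],p['uv'])
E
python3 look.py a
```

```text
t: 5.55
ee_pos: [0.6585, -0.2145, 0.2358]
ee_rot: [2.319, 2.108, 0.006]
force: [2.3, 0.3, -0.8]
grip_width: 0.0193
gripper_force: 59.2
t: 6.38
ee_pos: [0.667, 0.0983, 0.2282]
ee_rot: [-2.427, -1.986, 0.004]
force: [-0.9, 0.9, -0.9]
grip_width: 0.0192
gripper_force: 59.2
t: 6.63
ee_pos: [0.668, 0.0924, 0.2291]
ee_rot: [-2.433, -1.986, 0.006]
force: [-0.3, -0.4, -1.0]
grip_width: 0.0189
gripper_force: 59.2
[0.6684 0.0912 0.2296] [ 0.9793 -0.2022 -0.0022] -11.66786361752224 [-0.0026 -0.0018 -1.    ]
w 0.62 [331.6, 206.4] [0.672  0.0901 0.008 ]
[292.2, 188.3, 68.7, 276.8]
s scraper_red 0.66 [245.5, 192.6]
s holder_slot 0.62 [247.9, 260.8]
```

View pics/am.png

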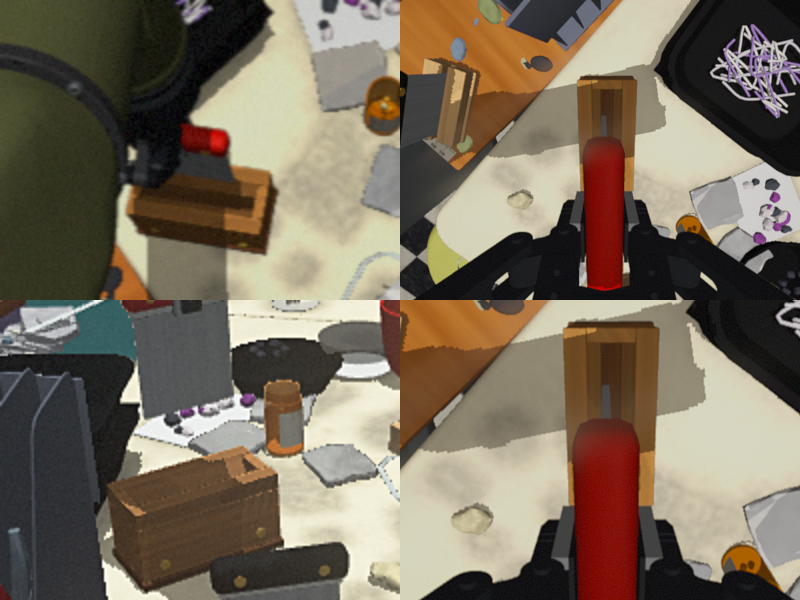

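The blade hangs over the slot with its yaw aligned. In the wrist view the handle centre is at about column 326 and the block's rim centre at about (332,225). I'll check the lateral offset numerically.

```bash
python3 - <<'E'
from h import *
np.set_printoptions(precision=4,suppress=True)
o=sensors.get_obs();R=Ro.from_rotvec(o['ee_rot']).as_matrix()
m=viewer.camera_model('wrist');T=np.eye(4);T[:3,:3]=R;T[:3,3]=o['ee_pos'];T=T@np.array(m['hand_eye'])
im=cv2.imread('pics/aw.png')
cv2.imwrite('pics/az.png',cv2.resize(im[110:260,250:410],None,fx=5,fy=4,interpolation=cv2.INTER_CUBIC)[:600,:800])
f=lambda uv,z:R.T@(wat(T,m,uv,z)-o['ee_pos'])
for u,z in(((326,260),.248),((326,200),.137),((332,125),.073),((332,290),.073),((331.6,206),.008)): print(u,f(u,z)*1000)
k=(im[...,2]>90)&(im[...,1]<60)&(im[...,0]<60)
for v in(255,300,340): c=np.where(k[v])[0]; c=c[(c>270)&(c<390)]; print(v,c.min(),c.max())
E
```

```text
(326, 260) [ 37.3675   0.8717 -17.0761]
(326, 200) [31.5264  0.6314 93.9248]
(332, 125) [ 68.4793   4.4771 157.9193]
(332, 290) [-50.6716   4.9772 157.9373]
(331.6, 206) [ -1.0488   5.1665 222.9298]
255 293 358
300 294 358
340 298 356
```

View pics/az.png

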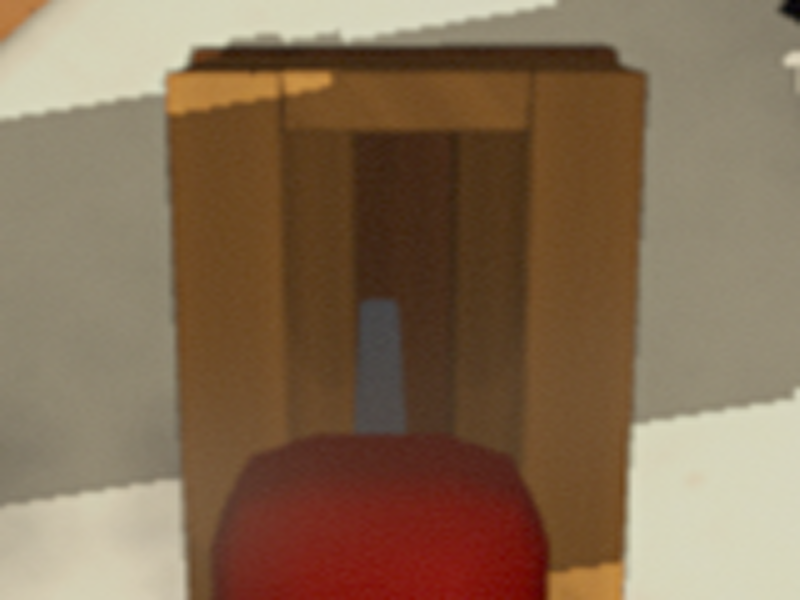

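The slot centre is at column 331 and the blade at 326, so I shift about 4 mm in +x and lower.

```bash
python3 -m handwheel '[[4,1,0,0,0,0,255],[0,0,-15,0,0,0,255],[0,0,-15,0,0,0,255],[0,0,-12,0,0,0,255],[0,0,-12,0,0,0,255],[0,0,-12,0,0,0,255],[0,0,-10,0,0,0,255],[0,0,-8,0,0,0,255],[0,0,-8,0,0,0,255],[0,0,0,0,0,0,255]]'; python3 -c "
from h import *
o=sensors.get_obs();print(o['ee_pos'],o['force'],o['torque'])
wsnap('b.png')"
```

```text
t: 7.82
ee_pos: [0.6723, 0.0936, 0.1371]
ee_rot: [-2.433, -1.985, 0.004]
force: [-0.8, -0.2, -0.6]
grip_width: 0.0192
gripper_force: 59.2
[0.67231294 0.09355816 0.13707429] [-0.76728515 -0.20583051 -0.60283394] [-0.00335054  0.04641298  0.02262305]
```

View pics/b.png

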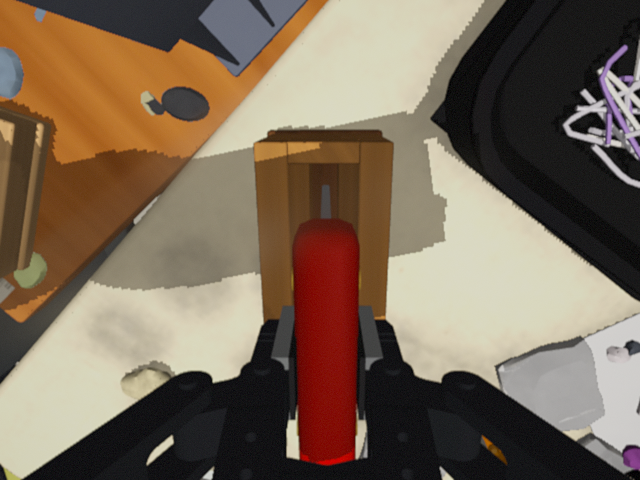

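The blade (col 325) is centred in the slot (col 324), with no contact force. Lowering on to the floor.

```bash
python3 -m handwheel '[[0,0,-8,0,0,0,255],[0,0,-8,0,0,0,255],[0,0,-6,0,0,0,255],[0,0,-5,0,0,0,255],[0,0,-3,0,0,0,255],[0,0,-2,0,0,0,255],[0,0,-2,0,0,0,255],[0,0,0,0,0,0,255],[0,0,0,0,0,0,255]]'
```

```text
t: 8.62
ee_pos: [0.6734, 0.0936, 0.1051]
ee_rot: [2.434, 1.986, 0.0]
force: [0.0, -0.3, -1.1]
grip_width: 0.0191
gripper_force: 59.2
```

```bash
python3 -m handwheel '[[0,0,-2,0,0,0,255],[0,0,-1,0,0,0,255],[0,0,-1,0,0,0,255],[0,0,-0.7,0,0,0,255],[0,0,0,0,0,0,255]]'; python3 -m handwheel '[[0,0,-0.7,0,0,0,255],[0,0,0,0,0,0,255]]'
```

```text
t: 9.03
ee_pos: [0.6733, 0.0936, 0.1001]
ee_rot: [-2.434, -1.986, 0.0]
force: [0.3, -0.2, -1.6]
grip_width: 0.0187
gripper_force: 59.3
t: 9.2
ee_pos: [0.6734, 0.0936, 0.1]
ee_rot: [2.434, 1.986, 0.001]
force: [-1.0, -0.5, 3.5]
grip_width: 0.019
gripper_force: 59.6
```

```bash
python3 -m handwheel '[[0,0,-0.5,0,0,0,255],[0,0,0,0,0,0,255]]'
```

```text
t: 9.37
ee_pos: [0.6735, 0.0936, 0.1]
ee_rot: [2.434, 1.986, 0.001]
force: [-1.1, -0.3, 6.1]
grip_width: 0.019
gripper_force: 60.1
```

It stands on the floor (6 N up, z no longer falling). Releasing and retreating.

```bash
python3 -m handwheel '[[0,0,0,0,0,0,190],[0,0,0,0,0,0,150],[0,0,0,0,0,0,110],[0,0,0,0,0,0,80],[0,0,0,0,0,0,60],[0,0,0,0,0,0,60],[0,0,0,0,0,0,60]]' && python3 -m handwheel '[[0,0,8,0,0,0,60],[0,0,15,0,0,0,60],[0,0,25,0,0,0,60],[0,0,30,0,0,0,60],[0,0,30,0,0,0,60],[0,0,30,0,0,0,60],[0,0,15,0,0,0,60],[0,0,0,0,0,0,60],[0,0,0,0,0,0,60],[0,0,0,0,0,0,60]]'; python3 look.py c
```

```text
t: 9.95
ee_pos: [0.6733, 0.0936, 0.0989]
ee_rot: [-2.434, -1.986, 0.0]
force: [1.4, -0.2, -0.0]
grip_width: 0.0655
gripper_force: 0.0
t: 10.78
ee_pos: [0.6725, 0.0937, 0.2512]
ee_rot: [-2.433, -1.986, 0.002]
force: [0.3, -0.0, -0.3]
grip_width: 0.0656
gripper_force: 0.0
[0.6723 0.0937 0.2506] [ 0.9797 -0.2005 -0.0028] -11.569136211499439 [-0.0029 -0.0003 -1.    ]
[311.5, 157.9, 32.0, 136.7]
s holder_slot 0.89 [249.2, 259.8]
```

View pics/cm.png

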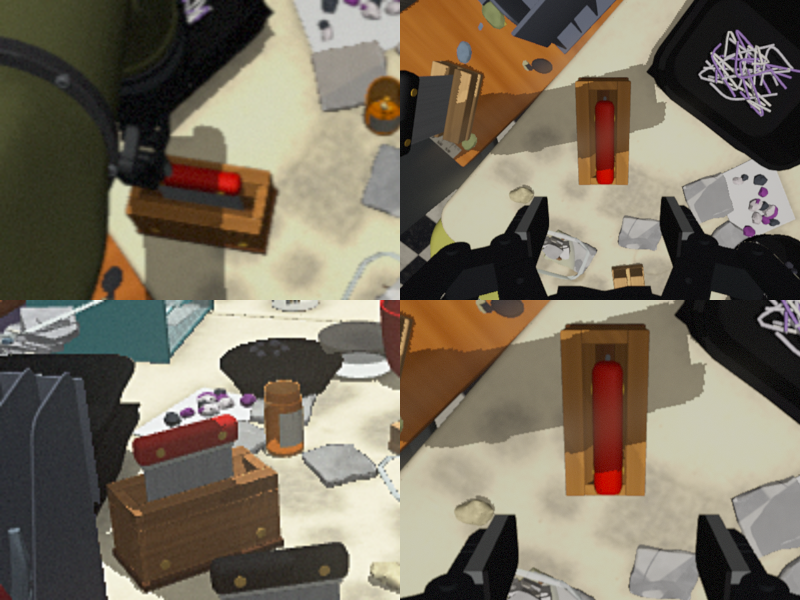

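The red scraper stands upright in the slot (wrist crop about (607,425)), the gripper is clear, and the black scraper is untouched.

```bash
python3 -c "
from h import *
print(ticket.close_job())"
```

```text
the job is handed in; nothing more can be done
None
```

The red scraper stands in the block's slot, lowered on to the slot's floor before I let go; the black scraper was left alone, and the job is handed in at about 11 s of the 42 s (no verdict was shown).

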